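Find the stamped produce crate and send it to dispatch

ROBOT

A 6-joint arm with a two-finger parallel gripper is mounted at the origin on the work surface. World frame = base frame: x ahead of the robot, y to its left, z up, the work surface at z = 0. Lengths are in m, angles in rad, forces in N, time in s.
With the tool pointing down it reaches from about 0.35 to 0.85 m from the base axis. Payload 8.1 kg.
Tool frame: the origin (TCP) lies at the very end of the fingers, on their centre line; the grasp point (between the pads) lies 19 mm behind it; z points along the fingers, y is the line along which they close (so a half turn about z gives the same grasp; the last joint's range is limited). The gripper opens to 93 mm and grips with 3 to 60 N. Pads are 15 mm wide; open, the fingers measure 128 mm over their backs; the gripper's body (75 mm by 188 mm) begins 65 mm behind the grasp point.
Start: joints at [-1.304, 0.13, 1.488, -0, 1.523, -0.085], TCP at [0.207, -0.563, 0.219] pointing down, gripper open.
Joint ranges: [-2.96, 2.96], [-0.89, 2.26], [0.02, 2.5], [-1.34, 4.48], [0, 2.73], [-2.66, 2.66]. Speed limits (rad/s): [2.39, 2.39, 2.79, 3.14, 3.14, 3.14].

INTERFACE

Orientations are given as a rotation vector (axis times angle).
In Python, from plant import env, capture, camera_model gives the robot as it stands. The module is installed in compiled form; this text tells all that it offers.
- The arm moves only by the shell command python3 -m crank 'ROWS' [FORCE]. ROWS is JSON, a list of rows, each a list of 7 numbers: the shift along the tool's x, y, z in units of 40 mm (1.0 is 40 mm), then the turn, a rotation vector about the tool's x, y, z in degrees, then the opening, from -1 (shut) to 1 (fully open), so that 0 is half open. In form: [[tx, ty, tz, wx, wy, wz, hand], ...]. A call has 1 to 10 rows; each row shifts and turns the commanded pose from where the row before left it, along the tool's axes as they then stand; what a row does not reach is not made up. A row lasts 1/12 s, in which the tool goes at most 41.7 mm and 7.16 degrees, less where a joint would pass 70% of its speed; a pose out of reach is approached as far as the arm can. A call is refused whole if a number of a shift passes 1 or a number of a turn 7.16, either way. A call with a gripper value outside its range is refused whole. The fingers move at their own pace and stop on an object; FORCE is the grip in N (left out, the last holds). Time passes only in rows, so rows that do not move let the fingers close. It gives the time, the measured TCP pose, the force, the opening and the grip force at its end, in the units of the state.
- env.sense(): the state, without advancing time (a new reading comes with each control period).
- capture(name): name is "scene" or "top"; returns the picture (384x512x3 uint8, red, green, blue); there is no depth.
- camera_model(name): a dict with "vertical_fov" (degrees; the focal length in pixels is half the picture's height over the tangent of half this angle, whatever the lens; pixels are square), "cx", "cy" (the principal point, pixels), "rvec" (rotation vector, rad) and "tvec" (3), from world to camera coordinates, as OpenCV has them. Camera axes: x right, y down, z forward; pixel columns grow to the right and rows downward; lengths in m; the calibration is good to about 2 mm. A picture is of the moment at which its call begins. camera_model takes no time and is no camera call.
- env.job_done(): hands the job in; it is judged then, once.
The state is a dict: "clock": time; "joint_pos": joint angles; "qd": joint speeds; "effort": joint torques, N m; "position": TCP position; "tool_rot": TCP orientation; "ft_force": force on the tool from outside, world axes, zero at the start; "ft_torque": the same for the moment, N m; "grip_width": opening from 0.0 (shut) to 1.0 (fully open); "gripper_force": force on a finger pad.
Only numpy, scipy, OpenCV 4.12 (cv2) and the standard library are available. Lean on these libraries where they do the work, as an engineer would, in place of code of your own. Each camera call takes 0.05 s, during which the arm holds its last target. There are 200 camera calls.

TASK

One of the two small brown crates has a white stamp painted on its underside. Check both without gripping or lifting them: with the fingertips push the high sloping front of the left-hand crate (the robot's left) over and down until that front lies on the table and the underside shows on the far side, keep it there for a second and let it back down level, then do the same with the right-hand crate. Then push the stamped crate, flat on the table, until its low back rests squared up against the steel dispatch rail; leave the other crate about where it stood and everything else untouched.

Things in the scene. Friction and masses are not known exactly. Their poses are not given: they have to be found in the camera images.
- crate_a: Brown slatted plastic bin-crate, empty, open-topped, weighted floor, 0.5 kg, base 100 (x) x 140 (y) mm. Origin: centre of underside; z up, +x to its back. Upright back, 40 mm high, 5 mm thick; sides step up towards the front; inner floor 11 mm up. The front (-x, robot's side) is high and slopes: see crate_a_rim. The stamp is under this one.
- crate_b: Brown slatted plastic bin-crate, empty, open-topped, weighted floor, 0.5 kg, base 100 (x) x 140 (y) mm. Origin: centre of underside; z up, +x to its back. Upright back, 40 mm high, 5 mm thick; sides step up towards the front; inner floor 11 mm up. The front (-x, robot's side) is high and slopes: see crate_b_rim. No stamp under this one.
- crate_a_rim (a point): Middle of crate_a's front rim (x = -77, z = 85 mm). The smooth 5 mm front panel leans out, 72 deg from level, outer face from the base's front edge (x = -50, z = 3) to here. Pushed from inside, out and down near the rim, the crate rolls on that base edge until the front lies on the table (tilt 72 deg, underside facing away from the robot); let go, it falls back level.
- crate_b_rim (a point): Middle of crate_b's front rim (x = -77, z = 85 mm). The smooth 5 mm front panel leans out, 72 deg from level, outer face from the base's front edge (x = -50, z = 3) to here. Pushed from inside, out and down near the rim, the crate rolls on that base edge until the front lies on the table (tilt 72 deg, underside facing away from the robot); let go, it falls back level.
- stamp (a point): Centre of the stamp: a white ring 80 mm across with a cross in it, painted in the middle of the underside of crate_a (crate_a may stand on the left or on the right; the two crates look the same from above).
- crate_a_back (a point): Middle of the outer face of crate_a's back, 20 mm above its underside (x = +50 mm in the crate's frame).
- rail: The dispatch rail: a straight fixed steel bar 640 mm long, 20 mm deep and 30 mm high, lying across the far side of the table. Origin: on the table, at the middle of its near face (the face towards the robot and crates); x points away from the crates, square to the bar; y along the bar.
- root_1: Brown root standing on its cut end, 73 mm across, 85 mm high. Origin: middle of its underside. To be left alone.
- root_2: Brown root standing on its cut end, 65 mm across, 70 mm high. Origin: middle of its underside. To be left alone.
- salt: Slim glass salt jar, 38 mm across, 85 mm high, standing between the two crates. Origin: middle of its underside. To be left alone.
- mug: White mug, 76 mm across, 85 mm high, handle at its +y. Origin: middle of its underside. To be left alone.
- brush: Scrubbing brush lying on the table, 200 mm long along its x. To be left alone.
Not all that is in view belongs to the job. Leave any orange or red look-alike of the crate_a alone.

How it is judged:
By the outcome, as a careful person would: the job done as asked, in the order asked, and still so for the second after the job is handed in, with the robot touching nothing.
It also fails if it takes over 72 s, if anything falls off the work surface, if the arm or the gripper's body presses on something with over 40 N, if the wrist force passes 120 N, or if a joint passes its speed limit or range.

## Working session

There is one attempt and no reset: what is moved stays moved. The work goes in short steps, Python scripts to look and compute and a shell command to move; the robot and the scene stay as the last step left them, time stands still between calls to the robot, and variables do not carry over. Pictures are saved under pics/ and viewed, at most 10 in all, crops included, and the job is handed in when it is done.

```bash
mkdir -p pics; cat > h.py <<'E'
import numpy as np, cv2
from plant import env, capture, camera_model
def cam(n):
    m=camera_model(n); R=cv2.Rodrigues(np.array(m["rvec"],float))[0]; t=np.array(m["tvec"],float)
    f=192/np.tan(np.radians(m["vertical_fov"])/2); return R,t,f,m["cx"],m["cy"]
def ray(n,u,v,z=0):
    R,t,f,cx,cy=cam(n); d=R.T@np.array([(u-cx)/f,(v-cy)/f,1]); c=-R.T@t
    return c+d*(z-c[2])/d[2]
def proj(n,p):
    R,t,f,cx,cy=cam(n); q=R@np.array(p)+t; return cx+f*q[0]/q[2],cy+f*q[1]/q[2]
def save(n,fn,crop=None,s=1):
    im=capture(n)
    cv2.imwrite('pics/raw_'+fn,im[:,:,::-1])
    if crop: im=im[crop[1]:crop[3],crop[0]:crop[2]]
    cv2.imwrite('pics/'+fn,cv2.resize(im,None,fx=s,fy=s,interpolation=cv2.INTER_CUBIC)[:,:,::-1]); return im
E
python3 - <<'E'
from h import *
for n in("scene","top"):
    m=camera_model(n);R,t,f,cx,cy=cam(n);print(n,m,-R.T@t)
a=save("scene","s0.png");b=save("top","t0.png")
s=env.sense();print(s)
E
```

```text
scene {'vertical_fov': 44.21370129199335, 'cx': 252.16005568697634, 'cy': 196.2732657002483, 'rvec': array([ 2.05230445,  1.15413823, -0.5389262 ]), 'tvec': array([-0.2827037 , -0.22203313,  1.65214913])} [ 1.34150896 -0.4591967   0.92103688]
top {'vertical_fov': 55.31966540803103, 'cx': 254.2627013640587, 'cy': 192.07953289886265, 'rvec': array([ 2.22733358, -2.16916368,  0.09689077]), 'tvec': array([-0.02294239,  0.49137224,  1.19185836])} [0.41178997 0.01571257 1.22175346]
{'clock': 0.1, 'joint_pos': array([-1.30432772e+00,  1.31061026e-01,  1.48919408e+00, -5.00073555e-06,
        1.52301957e+00, -8.54520538e-02]), 'qd': array([ 0.00140539, -0.00265154, -0.00197446, -0.00165153, -0.00162469,
       -0.00129854]), 'effort': array([ 1.08855449e-03, -5.61340714e+01, -4.93096268e+01,  7.70394062e-02,
        2.91095866e-02, -9.27948577e-05]), 'position': array([ 0.20667051, -0.56271753,  0.21769405]), 'tool_rot': array([-3.09143406e+00, -5.49654688e-01,  2.46488784e-04]), 'ft_force': array([ 0.83750243, -0.20258616,  0.36073921]), 'ft_torque': array([-0.02137112,  0.00756309,  0.04295955]), 'gripper_force': 0.0, 'grip_width': 0.999368768448452}
```

View pics/s0.png

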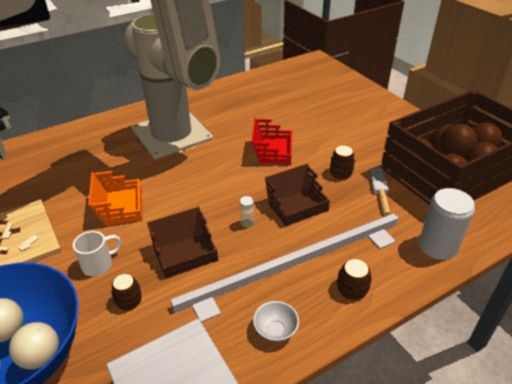

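View pics/t0.png

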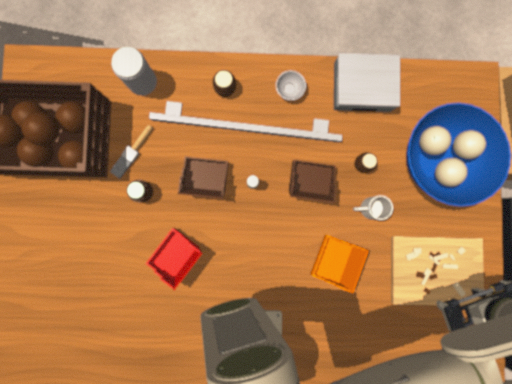

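The top view shows the robot at the bottom and its left at the image's left. The two small dark-brown crates are at about (207,178) on the left and (315,182) on the right. The salt jar is between them at (253,182), and the rail runs from (150,117) to (341,138). The red (175,258) and orange (340,262) look-alikes and the large crate of balls on the left aren't part of the job. I'll confirm this with a crop and segment the crates.

```bash
python3 - <<'E'
from h import *
im=cv2.imread('pics/raw_t0.png')
c=im[95:215,120:400]; cv2.imwrite('pics/tc.png',cv2.resize(c,None,fx=2.85,fy=2.85,interpolation=cv2.INTER_CUBIC))
hsv=cv2.cvtColor(im,cv2.COLOR_BGR2HSV); m=((hsv[:,:,2]<105)).astype(np.uint8)
m[:, :160]=0;m[:,345:]=0;m[:150]=0;m[210:]=0
n,l,st,ce=cv2.connectedComponentsWithStats(m)
for i in range(1,n):
    if st[i,4]>300:
        cn=cv2.findContours((l==i).astype(np.uint8),0,2)[0][0]
        q=cv2.approxPolyDP(cn,5,True)[:,0]; print(st[i],q.tolist())
        for u,v in q: print(u,v,'z40',ray("top",u,v,.04)[:2].round(3),'z85',ray("top",u,v,.085)[:2].round(3))
# rail: bright, gray line: end points along top z=.03
g=((hsv[:,:,1]<70)&(hsv[:,:,2]>120)).astype(np.uint8); g[:100]=0;g[150:]=0;g[:,:145]=0;g[:,350:]=0
n,l,st,ce=cv2.connectedComponentsWithStats(g)
i=1+st[1:,4].argmax();print(st[i])
# near edge = largest row per column
P=[]
for u in range(st[i,0]+4,st[i,0]+st[i,2]-4,3):
    v=np.where(l[:,u]==i)[0].max()+.5;P.append(ray("top",u,v,.03)[:2])
P=np.array(P);k=np.polyfit(P[:,1],P[:,0],1);print('rail near edge x=%.4f*y+%.4f'%tuple(k),P[:,0]-np.polyval(k,P[:,1]),P[0],P[-1])
print('salt',ray("top",253,182,.085))
E
```

```text
[180 159  52  40 569] [[186, 159], [180, 192], [224, 198], [228, 164], [222, 195], [195, 189], [193, 159]]
186 159 z40 [0.592 0.214] z85 [0.585 0.207]
180 192 z40 [0.484 0.23 ] z85 [0.481 0.221]
224 198 z40 [0.468 0.088] z85 [0.466 0.085]
228 164 z40 [0.579 0.078] z85 [0.573 0.076]
222 195 z40 [0.478 0.094] z85 [0.475 0.091]
195 189 z40 [0.495 0.182] z85 [0.492 0.176]
193 159 z40 [0.592 0.192] z85 [0.585 0.185]
[290 161  47  41 693] [[293, 164], [292, 195], [334, 200], [332, 166]]
293 164 z40 [ 0.585 -0.133] z85 [ 0.579 -0.128]
292 195 z40 [ 0.484 -0.132] z85 [ 0.481 -0.126]
334 200 z40 [ 0.472 -0.269] z85 [ 0.469 -0.258]
332 166 z40 [ 0.582 -0.261] z85 [ 0.576 -0.25 ]
[ 149  101  193   41 1802]
rail near edge x=0.0880*y+0.6916 [ 4.66172986e-05  1.21906999e-03 -9.26858375e-04  2.45642675e-04
  1.41858915e-03 -7.28171999e-04  4.44822889e-04  1.61826356e-03
 -5.29331018e-04  6.44158121e-04 -1.50387280e-03 -3.30335252e-04
  8.43648552e-04 -1.30521679e-03 -1.31184520e-04  1.04329436e-03
 -1.10640604e-03  6.81213585e-05  1.24309574e-03 -9.07440383e-04
  2.67582565e-04 -1.88339109e-03 -7.08319631e-04  4.67199282e-04
  1.64316590e-03 -5.09043603e-04  6.66971690e-04 -1.48567603e-03
 -3.09612118e-04  8.66899972e-04 -1.28658576e-03 -1.10024995e-04
  1.06698431e-03 -1.08734008e-03  8.97179505e-05  1.26722489e-03
 -8.87938818e-04  2.89616899e-04  1.46762189e-03 -6.88381788e-04
  4.89672035e-04 -1.66677141e-03 -4.88668806e-04  6.89883540e-04
 -1.46740087e-03 -2.88799691e-04  8.90251599e-04 -1.26787443e-03
 -8.87742591e-05  1.09077639e-03 -1.06819192e-03  1.11407673e-04
  1.29145811e-03 -8.68353141e-04  3.11746289e-04  1.49229693e-03
 -6.68357916e-04  5.12241773e-04 -1.64885474e-03 -4.68206061e-04
  7.12894309e-04  1.89444663e-03] [0.72057226 0.32890557] [ 0.66924449 -0.27567059]
salt [ 0.51861223 -0.00373138  0.085     ]
```

View pics/tc.png

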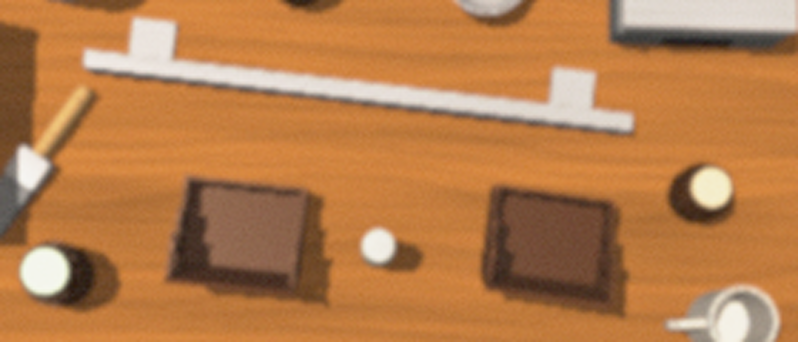

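The crop confirms the two matching small brown crates: left centred at crop (240,235), right at (550,245). Both have their low backs facing the rail. Next I'll convert corners to poses.

```bash
python3 - <<'E'
from h import *
r=lambda u,v,z:ray("top",120+u/2.85-.32,95+v/2.85-.32,z)[:2]
for n,bl,br,fl,fr in(("L",(188,178),(311,191),(168,281),(298,291)),("R",(496,187),(617,203),(485,287),(613,301))):
    BL,BR=r(*bl,.04),r(*br,.04);FL,FR=r(*fl,.085),r(*fr,.085)
    B=(BL+BR)/2;F=(FL+FR)/2;d=BL-BR;e=FL-FR
    print(n,'back',B,np.linalg.norm(d),np.degrees(np.arctan2(-d[0],d[1])),'rim',F,np.linalg.norm(e),np.degrees(np.arctan2(-e[0],e[1])),'len',np.linalg.norm(B-F),'dir',np.degrees(np.arctan2(*(B-F)[::-1])))
print('rail yaw',np.degrees(np.arctan2(-.088,1)))
im=cv2.imread('pics/raw_s0.png');cv2.imwrite('pics/sc.png',cv2.resize(im[155:290,135:345],None,fx=3.8,fy=3.8,interpolation=cv2.INTER_CUBIC))
E
```

```text
L back [0.59220884 0.14577008] 0.14045814156288866 -4.416815049853906 rim [0.47363191 0.15489228] 0.14142178956598014 -2.867724347122241 len 0.11892730443646696 dir -4.399135253273358
R back [ 0.59036058 -0.20504551] 0.1400709940007244 -5.906576009150557 rim [ 0.4741844  -0.19002778] 0.1412781004381181 -4.693823559325549 len 0.11714280691742651 dir -7.365598982641719
rail yaw -5.029073581785447
```

View pics/sc.png

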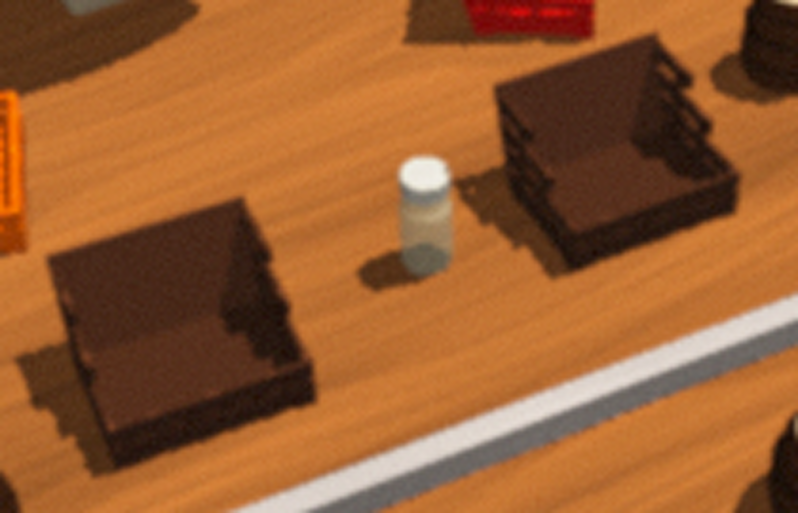

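The scene crop agrees: left crate at upper right, rim corners (497,88) and (655,37). Right crate at lower left, rim corners (50,258) and (242,200). I'll cross-check the heights against both views.

```bash
python3 - <<'E'
from h import *
r=lambda u,v,z:ray("scene",135+u/3.8-.37,155+v/3.8-.37,z)[:2]
for n,R1,R2,B1,B2 in(("L",(655,37),(497,88),(739,178),(570,238)),("R",(242,200),(50,258),(313,370),(115,433))):
    F1,F2=r(*R1,.085),r(*R2,.085);b1,b2=r(*B1,.04),r(*B2,.04)
    F=(F1+F2)/2;B=(b1+b2)/2;e=F1-F2;d=b1-b2
    print(n,'rim',F,np.linalg.norm(e),np.degrees(np.arctan2(-e[0],e[1])),'back',B,np.linalg.norm(d),np.degrees(np.arctan2(-d[0],d[1])),np.linalg.norm(B-F))
E
```

```text
L rim [0.47902863 0.15801851] 0.13518052856233037 -4.887124570009254 back [0.60194218 0.14485969] 0.1406481074080523 -5.088495412340688 0.1236159127954696
R rim [ 0.47578521 -0.19006294] 0.13496156063955325 -6.86522277807268 back [ 0.60130405 -0.2038142 ] 0.13333083606240706 -8.068091187718672 0.1262698530720358
```

```bash
python3 -m crank '[[0,0,0,0,0,6.28,0],[0,0,0,0,0,6.28,0],[0,0,0,0,0,6.28,0],[0,0,0,0,0,6.28,0],[0.27,-0.84,0,0,0,0,0],[0.27,-0.84,0,0,0,0,0],[0.27,-0.84,0,0,0,0,0],[0.27,-0.84,0,0,0,0,0],[0.27,-0.84,0,0,0,0,0],[0.27,-0.84,0,0,0,0,0]]'; python3 -m crank '[[0.27,-0.84,0,0,0,0,0],[0.27,-0.84,0,0,0,0,0],[0.27,-0.84,0,0,0,0,0],[0.27,-0.84,0,0,0,0,0],[0.27,-0.84,0,0,0,0,0],[0.27,-0.84,0,0,0,0,0],[0.27,-0.84,0,0,0,0,0],[0.27,-0.84,0,0,0,0,0],[0.27,-0.84,0,0,0,0,0],[0.27,-0.84,0,0,0,0,0]]'
```

```text
clock: 0.93
position: [0.2889, -0.3662, 0.2181]
tool_rot: [-3.138, 0.137, 0.001]
ft_force: [0.1, 0.1, 0.3]
grip_width: 0.5
gripper_force: 0.0
clock: 1.77
position: [0.4256, -0.0408, 0.2185]
tool_rot: [3.139, -0.136, -0.0]
ft_force: [-0.5, 0.5, -1.1]
grip_width: 0.503
gripper_force: 0.0
```

```bash
python3 -m crank '[[0.27,-0.83,0.2,0,0,0,0],[0.27,-0.83,0.2,0,0,0,0],[0.27,-0.83,0.2,0,0,0,0],[0.27,-0.83,0.2,0,0,0,0],[0.27,-0.83,0.2,0,0,0,0],[0.27,-0.83,0.2,0,0,0,0],[0,0,0.5,0,0,0,0],[0,0,0.5,0,0,0,0],[0,0,0,0,0,0,0],[0,0,0,0,0,0,0]]'
python3 - <<'E'
from h import *
save("top","t1.png",(150,110,310,230),4); save("scene","s1.png",(200,110,360,230),4)
E
```

```text
clock: 2.6
position: [0.5058, 0.15, 0.1292]
tool_rot: [3.138, -0.136, -0.006]
ft_force: [-0.6, -0.1, 0.2]
grip_width: 0.496
gripper_force: 0.0
```

View pics/s1.png

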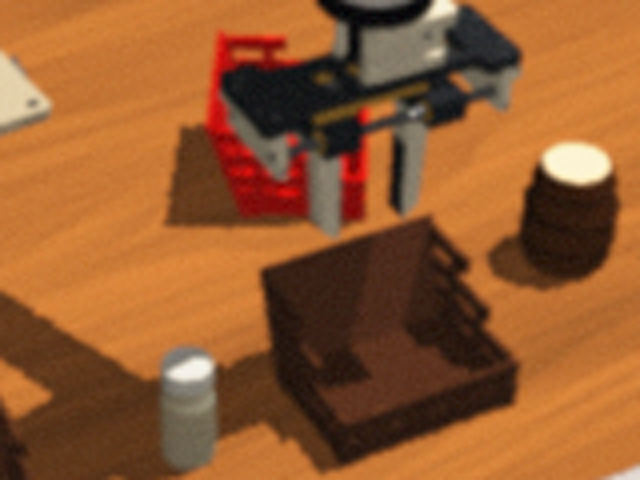

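The open fingers hang above the left crate, just behind its rim and about centred (tips (325,235) and (402,210), rim middle (345,243)). I'm lowering them and starting the push.

```bash
python3 -m crank '[[0,0,0.64,0,0,0,0],[0,0,0.64,0,0,0,0],[-0.3,0,0,0,0,0,0],[-0.2,0,0,0,0,0,0],[-0.15,0,0.08,0,0,0,0],[-0.15,0,0.08,0,0,0,0],[-0.15,0,0.08,0,0,0,0],[-0.15,0,0.08,0,0,0,0],[0,0,0,0,0,0,0]]'
python3 - <<'E'
from h import *
save("top","t2.png",(150,110,310,230),4); save("scene","s2.png",(200,110,360,230),4)
E
```

```text
clock: 3.45
position: [0.4624, 0.1543, 0.0665]
tool_rot: [-3.138, 0.136, 0.001]
ft_force: [1.6, 0.6, 1.2]
grip_width: 0.496
gripper_force: 1.0
```

View pics/s2.png

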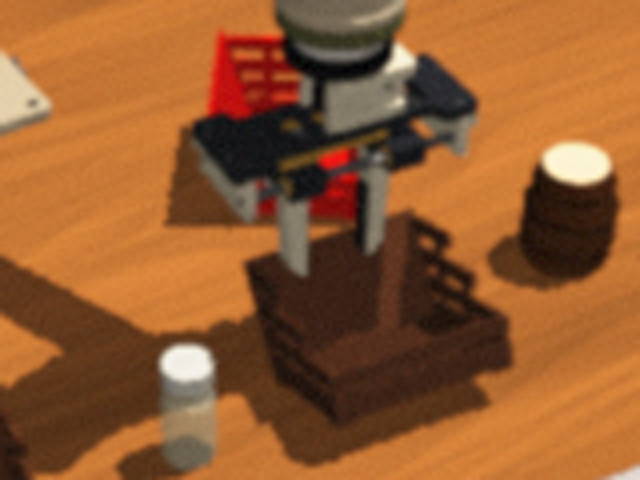

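The crate is tilting about 20° cleanly, with small force. Continuing the arc.

```bash
python3 -m crank '[[-0.11,0,0.125,0,0,0,0],[-0.11,0,0.125,0,0,0,0],[-0.11,0,0.125,0,0,0,0],[-0.11,0,0.125,0,0,0,0],[-0.065,0,0.15,0,0,0,0],[-0.065,0,0.15,0,0,0,0],[-0.065,0,0.15,0,0,0,0],[-0.065,0,0.15,0,0,0,0]]'; python3 -m crank '[[-0.015,0,0.14,0,0,0,0],[-0.015,0,0.14,0,0,0,0],[-0.015,0,0.14,0,0,0,0],[0,0,0,0,0,0,0]]'
python3 - <<'E'
from h import *
save("scene","s3.png",(200,110,360,230),4)
E
```

```text
clock: 4.22
position: [0.4349, 0.1563, 0.0217]
tool_rot: [3.138, -0.136, -0.001]
ft_force: [0.9, -0.3, 0.0]
grip_width: 0.502
gripper_force: 0.4
clock: 4.55
position: [0.4336, 0.1566, 0.0056]
tool_rot: [3.138, -0.136, -0.001]
ft_force: [0.6, -0.3, 1.1]
grip_width: 0.502
gripper_force: 0.2
```

View pics/s3.png

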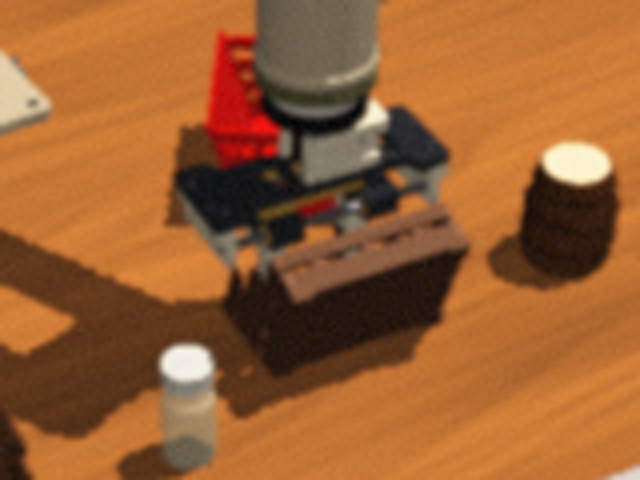

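The left crate's underside, around (350,300), is plain dark with no stamp. I'll press slightly further and hold for over a second.

```bash
python3 -m crank '[[0,0,0.04,0,0,0,0],[0,0,0.03,0,0,0,0],[0,0,0,0,0,0,0],[0,0,0,0,0,0,0],[0,0,0,0,0,0,0],[0,0,0,0,0,0,0],[0,0,0,0,0,0,0],[0,0,0,0,0,0,0]]';python3 -m crank '[[0,0,0,0,0,0,0],[0,0,0,0,0,0,0],[0,0,0,0,0,0,0],[0,0,0,0,0,0,0],[0,0,0,0,0,0,0],[0,0,0,0,0,0,0],[0,0,0,0,0,0,0],[0,0,0,0,0,0,0]]'
python3 -c "
from h import *
im=save('scene','s4.png',(200,110,360,230),4)
h=cv2.cvtColor(im[55:95,60:118],cv2.COLOR_RGB2GRAY);print(h.max(),h[15:35,20:50].mean(),h[15:35,20:50].max())"
```

```text
clock: 5.27
position: [0.434, 0.1566, 0.0053]
tool_rot: [3.138, -0.136, -0.001]
ft_force: [-16.3, -4.5, 34.4]
grip_width: 0.503
gripper_force: 16.6
clock: 5.93
position: [0.434, 0.1566, 0.0053]
tool_rot: [3.138, -0.136, -0.001]
ft_force: [-16.5, -4.6, 33.4]
grip_width: 0.498
gripper_force: 16.6
148 40.818333333333335 135
```

Firmly flat on the table at 34 N and held for 1.3 s. Now reversing the arc.

```bash
python3 -m crank '[[0,0,-0.07,0,0,0,0],[0.015,0,-0.1,0,0,0,0],[0.015,0,-0.1,0,0,0,0],[0.015,0,-0.1,0,0,0,0],[0.03,0,-0.12,0,0,0,0],[0.065,0,-0.15,0,0,0,0],[0.065,0,-0.15,0,0,0,0],[0.065,0,-0.15,0,0,0,0],[0.065,0,-0.15,0,0,0,0],[0,0,0,0,0,0,0]]'
python3 -c "
from h import *
save('scene','s5.png',(200,110,360,230),4)"
```

```text
clock: 6.82
position: [0.449, 0.1556, 0.0486]
tool_rot: [-3.138, 0.136, -0.005]
ft_force: [0.3, -0.7, 1.8]
grip_width: 0.502
gripper_force: 0.9
```

View pics/s5.png

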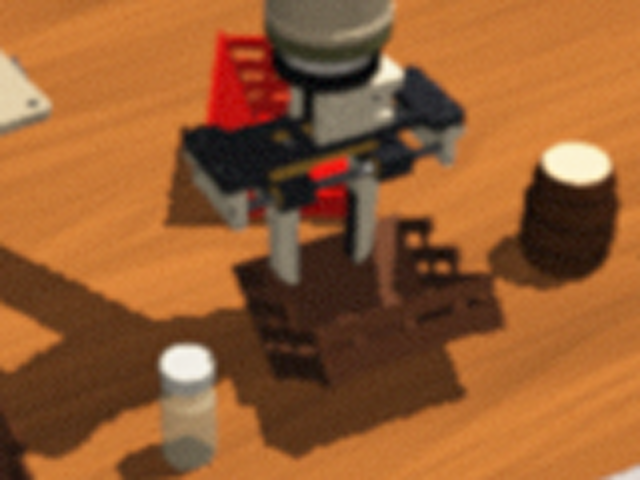

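The crate is following the fingertips back. Finishing the let-down and lifting clear.

```bash
python3 -m crank '[[0.1,0,-0.1,0,0,0,0],[0.1,0,-0.1,0,0,0,0],[0.1,0,-0.1,0,0,0,0],[0.1,0,-0.09,0,0,0,0],[0.12,0,-0.09,0,0,0,0],[0.12,0,-0.08,0,0,0,0],[0.12,0,-0.06,0,0,0,0],[0.12,0,-0.05,0,0,0,0],[0.15,0,-0.05,0,0,0,0],[0.2,0,0,0,0,0,0]]'; python3 -m crank '[[0,0,-0.8,0,0,0,0],[0,0,-0.8,0,0,0,0],[0,0.9,-0.2,0,0,0,0],[0,1,0,0,0,0,0],[0,1,0,0,0,0,0],[0,1,0,0,0,0,0],[0,1,0,0,0,0,0],[0,1,0,0,0,0,0],[0,1,0,0,0,0,0],[0,0,0,0,0,0,0]]'
python3 - <<'E'
from h import *
im=save("top","t6.png")[:,:,::-1]; a=cv2.imread('pics/raw_t0.png')
save("scene","s6.png")
hsv=cv2.cvtColor(im.copy(),cv2.COLOR_BGR2HSV); 
for i in(a,im):
    h=cv2.cvtColor(i.copy(),cv2.COLOR_BGR2HSV); m=(h[:,:,2]<105).astype(np.uint8);m[:150]=0;m[205:]=0;m[:,:165]=0;m[:,245:]=0
    ys,xs=np.nonzero(m);print(xs.min(),xs.max(),ys.min(),ys.max(),xs.mean(),ys.mean())
x=np.vstack([np.hstack([cv2.imread('pics/raw_s%s.png'%k)[155:290,135:345],cv2.imread('pics/raw_t%s.png'%k)[120:255,150:350]]) for k in '06'])
cv2.imwrite('pics/cmp.png',cv2.resize(x,(800,527),interpolation=cv2.INTER_CUBIC))
E
```

```text
clock: 7.7
position: [0.4961, 0.1512, 0.0755]
tool_rot: [3.139, -0.136, -0.002]
ft_force: [0.3, -0.6, -0.5]
grip_width: 0.498
gripper_force: 0.0
clock: 8.53
position: [0.4712, -0.1301, 0.1474]
tool_rot: [3.136, -0.144, -0.001]
ft_force: [-0.0, 0.0, 0.1]
grip_width: 0.497
gripper_force: 0.0
180 231 159 198 199.3181818181818 182.95454545454547
179 232 160 201 202.51385041551248 185.42105263157896
```

The left crate is back level within about a pixel of where it stood. Now the right crate, same motion.

```bash
python3 -m crank '[[0.35,0.5,0.15,0,0,1,0],[0.35,0.5,0.15,0,0,0,0],[0.36,0.52,0.15,0,0,0,0],[0,0,0,0,0,0,0],[0,0,0,0,0,0,0]]'; python3 -m crank '[[0,0,0.65,0,0,0,0],[0,0,0.65,0,0,0,0],[-0.35,0,0,0,0,0,0],[-0.22,0,0,0,0,0,0],[-0.15,0,0.08,0,0,0,0],[-0.15,0,0.08,0,0,0,0],[-0.15,0,0.08,0,0,0,0],[-0.15,0,0.08,0,0,0,0],[0,0,0,0,0,0,0]]'
python3 -c "
from h import *
save('scene','s7.png',(130,130,290,250),4)"
```

```text
clock: 9.05
position: [0.5085, -0.1873, 0.1283]
tool_rot: [-3.136, 0.163, 0.003]
ft_force: [-0.2, 0.3, -0.4]
grip_width: 0.499
gripper_force: 0.0
clock: 9.8
position: [0.4609, -0.1835, 0.0645]
tool_rot: [3.137, -0.164, -0.0]
ft_force: [1.0, 0.1, 1.8]
grip_width: 0.499
gripper_force: 1.1
```

```bash
python3 -m crank '[[-0.11,0,0.125,0,0,0,0],[-0.11,0,0.125,0,0,0,0],[-0.11,0,0.125,0,0,0,0],[-0.11,0,0.125,0,0,0,0],[-0.065,0,0.15,0,0,0,0],[-0.065,0,0.15,0,0,0,0],[-0.065,0,0.15,0,0,0,0],[-0.065,0,0.14,0,0,0,0]]'; python3 -m crank '[[-0.015,0,0.13,0,0,0,0],[-0.015,0,0.13,0,0,0,0],[-0.015,0,0.13,0,0,0,0],[0,0,0.04,0,0,0,0],[0,0,0.03,0,0,0,0],[0,0,0,0,0,0,0]]'
python3 -c "
from h import *
save('scene','s8.png',(130,130,290,250),4)"
```

```text
clock: 10.52
position: [0.4334, -0.1804, 0.02]
tool_rot: [-3.137, 0.164, 0.001]
ft_force: [0.4, -0.4, 0.7]
grip_width: 0.499
gripper_force: 0.4
clock: 11.02
position: [0.4323, -0.1804, 0.0052]
tool_rot: [-3.137, 0.163, 0.002]
ft_force: [-18.7, 8.7, 38.6]
grip_width: 0.502
gripper_force: 19.7
```

View pics/s8.png

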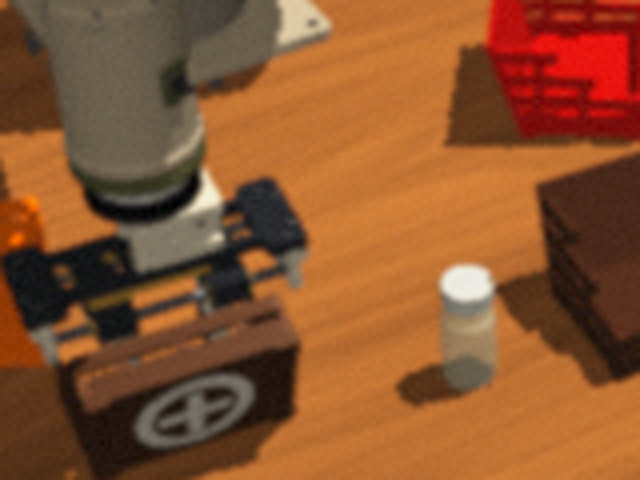

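The white ring with a cross shows at (195,410), so the right crate is crate_a. I'll ease the press slightly, hold over a second and let it down.

```bash
python3 -m crank '[[0,0,0,0,0,0,0],[0,0,0,0,0,0,0],[0,0,0,0,0,0,0],[0,0,0,0,0,0,0],[0,0,0,0,0,0,0],[0,0,0,0,0,0,0],[0,0,0,0,0,0,0]]';python3 -m crank '[[0,0,0,0,0,0,0],[0,0,0,0,0,0,0],[0,0,0,0,0,0,0],[0,0,0,0,0,0,0],[0,0,0,0,0,0,0],[0,0,0,0,0,0,0],[0,0,0,0,0,0,0],[0,0,0,0,0,0,0]]'; python3 -m crank '[[0,0,-0.07,0,0,0,0],[0.015,0,-0.1,0,0,0,0],[0.015,0,-0.1,0,0,0,0],[0.015,0,-0.1,0,0,0,0],[0.03,0,-0.12,0,0,0,0],[0.065,0,-0.15,0,0,0,0],[0.065,0,-0.15,0,0,0,0],[0.065,0,-0.15,0,0,0,0],[0.065,0,-0.15,0,0,0,0],[0,0,0,0,0,0,0]]'
python3 -m crank '[[0.1,0,-0.1,0,0,0,0],[0.1,0,-0.1,0,0,0,0],[0.1,0,-0.1,0,0,0,0],[0.1,0,-0.09,0,0,0,0],[0.12,0,-0.09,0,0,0,0],[0.12,0,-0.08,0,0,0,0],[0.12,0,-0.06,0,0,0,0],[0.12,0,-0.05,0,0,0,0],[0.15,0,-0.05,0,0,0,0],[0.2,0,0,0,0,0,0]]'
```

```text
clock: 11.65
position: [0.4323, -0.1804, 0.0053]
tool_rot: [-3.137, 0.163, 0.002]
ft_force: [-17.2, 8.3, 38.5]
grip_width: 0.5
gripper_force: 19.4
clock: 12.32
position: [0.4323, -0.1804, 0.0052]
tool_rot: [-3.137, 0.163, 0.002]
ft_force: [-17.6, 8.9, 39.0]
grip_width: 0.498
gripper_force: 19.4
clock: 13.15
position: [0.4474, -0.1824, 0.0482]
tool_rot: [3.136, -0.163, 0.005]
ft_force: [0.9, 0.0, 2.6]
grip_width: 0.501
gripper_force: 0.9
clock: 13.98
position: [0.4947, -0.187, 0.0751]
tool_rot: [-3.137, 0.164, 0.001]
ft_force: [0.7, -0.6, 0.3]
grip_width: 0.501
gripper_force: 0.0
```

Crate_a is back down. Next I'll move the fingertips low inside it, behind the back wall, and align them with the rail yaw.

```bash
python3 -m crank '[[0.45,0.04,0,0,0,-1.2,0],[0.45,0.04,0,0,0,0,0],[0.45,0.04,0,0,0,0,0.2],[0.4,0.03,0,0,0,0,0.4],[0,0,0.3,0,0,0,0.4],[0,0,0.4,0,0,0,0.4],[0,0,0.4,0,0,0,0.4],[0,0,0.25,0,0,0,0.4],[0,0,0,0,0,0,0.4],[0,0,0,0,0,0,0.4]]'
python3 - <<'E'
from h import *
s=env.sense();R=cv2.Rodrigues(s["tool_rot"])[0];print(s["position"],R.round(4)[:,0],s["ft_force"])
im=save("scene","s9.png");t=save("top","t9.png")
a=cv2.imread('pics/raw_s9.png')[175:300,135:300]
b=cv2.imread('pics/raw_t9.png')[100:225,235:400]
cv2.imwrite('pics/c9.png',cv2.resize(np.hstack([a,b]),(792,300),interpolation=cv2.INTER_CUBIC))
E
```

```text
clock: 14.82
position: [0.5625, -0.1987, 0.0198]
tool_rot: [-3.138, 0.131, 0.004]
ft_force: [0.4, -0.3, -0.2]
grip_width: 0.7
gripper_force: 0.0
[ 0.56249949 -0.19865511  0.01984062] [ 0.9965 -0.0831 -0.0025] [ 0.4259731  -0.32947034 -0.15144422]
```

View pics/c9.png

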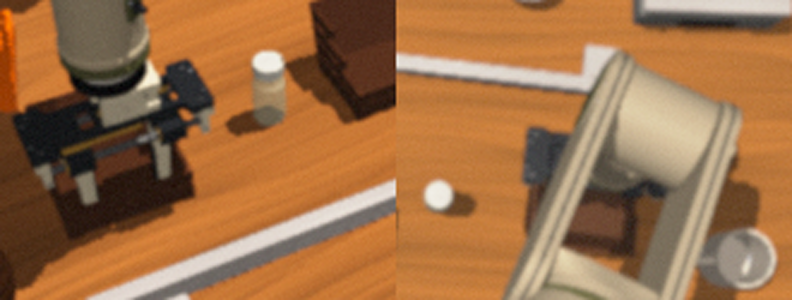

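Fingers are inside the low back of crate_a, clear of the walls, with the rail ahead. Pushing it flat toward the rail.

```bash
python3 -m crank '[[0.15,0,0,0,0,0.25,0.4],[0.2,-0.03,0,0,0,0,0.4],[0.22,-0.035,0,0,0,0,0.4],[0.22,-0.035,0,0,0,0,0.4],[0.22,-0.035,0,0,0,0,0.4],[0.22,-0.035,0,0,0,0,0.4],[0.22,-0.035,0,0,0,0,0.4],[0.2,-0.03,0,0,0,0,0.4],[0.15,-0.02,0,0,0,0,0.4],[0.1,-0.01,0,0,0,0,0.4]]'; python3 -m crank '[[0.05,0,0,0,0,0,0.4],[0.05,0,0,0,0,0,0.4],[0,0,0,0,0,0,0.4]]'
```

```text
clock: 15.75
position: [0.6415, -0.1952, 0.0215]
tool_rot: [3.138, -0.137, 0.001]
ft_force: [-5.4, 0.2, 4.0]
grip_width: 0.7
gripper_force: 2.8
clock: 16.0
position: [0.6448, -0.1955, 0.0211]
tool_rot: [-3.139, 0.137, -0.0]
ft_force: [-2.4, -0.2, 1.4]
grip_width: 0.699
gripper_force: 0.9
```

```bash
python3 -m crank '[[0.06,0,0,0,0,0,0.4],[0.06,0,0,0,0,0,0.4],[0.06,0,0,0,0,0,0.4]]'; python3 -m crank '[[0.06,0,0,0,0,0,0.4],[0.06,0,0,0,0,0,0.4]]';
```

```text
clock: 16.25
position: [0.6514, -0.1961, 0.021]
tool_rot: [-3.138, 0.138, 0.001]
ft_force: [-5.3, -0.8, 3.3]
grip_width: 0.696
gripper_force: 2.4
clock: 16.42
position: [0.6564, -0.1966, 0.021]
tool_rot: [-3.138, 0.137, 0.0]
ft_force: [-4.7, 0.5, 3.2]
grip_width: 0.697
gripper_force: 2.4
```

```bash
python3 -m crank '[[0.05,0,0,0,0,0,0.4],[0.03,0,0,0,0,0,0.4]]'; python3 - <<'E'
from h import *
s=env.sense();print(s["position"],s["ft_force"],s["ft_torque"])
E
```

```text
clock: 16.58
position: [0.6597, -0.1969, 0.0211]
tool_rot: [3.139, -0.137, 0.0]
ft_force: [-4.3, 0.9, 3.4]
grip_width: 0.701
gripper_force: 2.6
[ 0.65974749 -0.19689559  0.02105253] [-4.26841965  0.89430976  3.38756621] [0.11844316 0.83709721 0.0361395 ]
```

```bash
python3 -m crank '[[0.04,0,0,0,0,0,0.4],[0.03,0,0,0,0,0,0.4],[0,0,0,0,0,0,0.4]]'; python3 -m crank '[[0.03,0,0,0,0,0,0.4],[0.03,0,0,0,0,0,0.4],[0,0,0,0,0,0,0.4]]'
```

```text
clock: 16.83
position: [0.6626, -0.1971, 0.021]
tool_rot: [3.139, -0.137, 0.001]
ft_force: [-3.1, 0.5, 0.6]
grip_width: 0.704
gripper_force: 1.3
clock: 17.08
position: [0.6649, -0.1974, 0.021]
tool_rot: [3.139, -0.137, 0.0]
ft_force: [-3.0, -0.3, 0.9]
grip_width: 0.695
gripper_force: 1.5
```

```bash
python3 -m crank '[[0.04,0,0,0,0,0,0.4],[0.04,0,0,0,0,0,0.4],[0,0,0,0,0,0,0.4]]'; python3 - <<'E'
from h import *
save("scene","s10.png");save("top","t10.png")
a=cv2.imread('pics/raw_s10.png')
# back-wall vs rail: row profile along normal in scene: project points along rail normal at y=-.2
for y in(-.15,-.2,-.25):
    X=.6916+.088*y
    print(y,[int(a[int(round(v)),int(round(u))].mean()) for u,v in [proj("scene",(X+d*.996,y-d*.088,.03)) for d in np.arange(-.03,.03,.003)]])
E
```

```text
clock: 17.33
position: [0.6655, -0.1974, 0.021]
tool_rot: [-3.138, 0.137, 0.008]
ft_force: [-17.1, 1.9, 12.2]
grip_width: 0.7
gripper_force: 8.5
-0.15 [119, 116, 124, 124, 121, 121, 116, 118, 81, 45, 22, 30, 59, 59, 105, 107, 132, 112, 124, 132]
-0.2 [45, 32, 26, 30, 25, 27, 24, 27, 28, 26, 22, 30, 41, 84, 101, 104, 100, 113, 135, 150]
-0.25 [35, 22, 22, 22, 26, 24, 26, 25, 25, 29, 27, 30, 50, 95, 100, 103, 112, 115, 154, 197]
```

Contact with the rail: the force has jumped to 17 N. A little more press to square it, then back off, lift away and check.

```bash
python3 -m crank '[[0.04,0,0,0,0,0,0.4],[0,0,0,0,0,0,0.4],[0,0,0,0,0,0,0.4]]'; python3 -m crank '[[-0.06,0,0,0,0,0,0.4],[-0.06,0,0,0,0,0,0.4],[-0.1,0,0,0,0,0,0.4],[-0.3,0,0,0,0,0,0.4],[-0.15,0,-0.4,0,0,0,0.4],[0,0,-0.9,0,0,0,0.4],[0,0,-1,0,0,0,0.4],[0,0,-1,0,0,0,0.4],[0,0,-1,0,0,0,0.4],[-0.9,0,0,0,0,0,0.4]]'
python3 -m crank '[[-0.9,0,0,0,0,0,0.4],[-0.9,0,0,0,0,0,0.4],[-0.9,0,0,0,0,0,0.4],[-0.9,0,0,0,0,0,0.4],[-0.9,0,0,0,0,0,0.4],[-0.9,0,0,0,0,0,0.4],[0,0,0,0,0,0,0.4],[0,0,0,0,0,0,0.4]]'
python3 - <<'E'
from h import *
save("scene","s11.png");save("top","t11.png")
im=cv2.imread('pics/raw_t11.png');a=cv2.imread('pics/raw_s11.png')
# top view: brightness in coordinates (d = distance from near rail face, at z=.035) at several y
for y in np.arange(-.29,-.10,.02):
    X=.6916+.088*y
    pts=[proj("top",(X+d*.996,y-d*.088,.035)) for d in np.arange(-.135,.024,.006)]
    print('%.2f'%y,[int(cv2.getRectSubPix(im,(1,1),p)[0,0,0]) for p in pts])
h=cv2.cvtColor(a,cv2.COLOR_BGR2HSV);m=(h[:,:,2]<80).astype(np.uint8)
n,l,st,ce=cv2.connectedComponentsWithStats(m)
print([(s.tolist()) for s in st[1:] if s[4]>400])
E
```

```text
clock: 17.68
position: [0.6656, -0.1974, 0.021]
tool_rot: [-3.137, 0.137, 0.013]
ft_force: [-25.6, 3.9, 18.1]
grip_width: 0.701
gripper_force: 12.5
clock: 18.52
position: [0.6169, -0.195, 0.2062]
tool_rot: [3.132, -0.135, 0.034]
ft_force: [0.4, -0.7, 3.7]
grip_width: 0.699
gripper_force: 0.0
clock: 19.18
position: [0.391, -0.1734, 0.1934]
tool_rot: [3.137, -0.139, 0.004]
ft_force: [-0.1, 0.6, 0.6]
grip_width: 0.701
gripper_force: 0.0
-0.29 [59, 45, 33, 38, 37, 39, 40, 37, 39, 38, 45, 55, 62, 57, 60, 63, 62, 61, 61, 62, 61, 60, 59, 125, 168, 166, 135]
-0.27 [58, 51, 39, 39, 42, 38, 39, 40, 42, 39, 40, 41, 39, 38, 39, 46, 47, 43, 43, 46, 45, 44, 61, 122, 187, 201, 168]
-0.25 [57, 48, 40, 49, 40, 37, 41, 46, 50, 52, 47, 50, 47, 49, 52, 45, 47, 48, 50, 47, 50, 39, 35, 107, 186, 204, 179]
-0.23 [56, 48, 40, 42, 41, 39, 43, 46, 54, 50, 51, 53, 47, 49, 48, 49, 48, 50, 48, 51, 48, 46, 34, 101, 183, 203, 201]
-0.21 [60, 52, 35, 39, 46, 36, 37, 49, 51, 49, 53, 52, 52, 50, 52, 53, 51, 52, 52, 50, 51, 39, 37, 108, 183, 199, 196]
-0.19 [59, 50, 37, 40, 40, 31, 41, 50, 51, 51, 51, 50, 50, 51, 55, 
[... 202 characters left out ...]
31, 33, 41, 33, 39, 41, 38, 45, 36, 45, 48, 51, 53, 50, 52, 48, 35, 108, 182, 201, 168]
-0.13 [59, 59, 62, 57, 51, 44, 37, 40, 44, 42, 44, 45, 47, 48, 45, 40, 50, 44, 44, 47, 42, 50, 52, 124, 196, 202, 169]
-0.11 [62, 60, 58, 59, 58, 57, 55, 58, 60, 62, 63, 62, 64, 62, 59, 64, 61, 55, 59, 58, 57, 59, 73, 153, 201, 206, 175]
[[0, 0, 50, 30, 1212], [223, 0, 21, 63, 715], [283, 0, 121, 88, 6488], [477, 9, 35, 59, 825], [0, 16, 167, 124, 9411], [110, 48, 114, 100, 2176], [128, 89, 41, 22, 419], [369, 90, 143, 157, 10180], [327, 152, 27, 28, 508], [265, 164, 63, 61, 2007], [154, 227, 80, 68, 2160], [459, 258, 53, 94, 2284], [336, 266, 35, 35, 722], [108, 280, 33, 31, 603], [25, 329, 50, 55, 682]]
```

The back edge sits evenly on the rail across y −0.25…−0.15, and the front edge is parallel. Last, a check that nothing else moved, then hand in.

```bash
python3 - <<'E'
from h import *
a=cv2.imread('pics/raw_s0.png').astype(int);b=cv2.imread('pics/raw_s11.png').astype(int)
for n,(x,y,w,h) in dict(left=(265,164,66,62),salt=(238,195,20,34),mug=(72,228,50,50),root1=(327,144,30,38),root2=(108,270,35,42),brush=(366,165,28,52),red=(250,118,45,48)).items():
    print(n,np.abs(a[y:y+h,x:x+w]-b[y:y+h,x:x+w]).mean().round(1),end='; ')
    A=np.float32(a[y:y+h,x:x+w].mean(2));B=np.float32(b[y:y+h,x:x+w].mean(2));print(np.round(cv2.phaseCorrelate(A,B),2))
print(env.job_done())
E
```

```text
left 7.2; Traceback (most recent call last):
  File "<stdin>", line 5, in <module>
    return _wrapfunc(a, 'round', decimals=decimals, out=out)
    return _wrapit(obj, method, *args, **kwds)
    conv = _array_converter(obj)
ValueError: setting an array element with a sequence. The requested array has an inhomogeneous shape after 1 dimensions. The detected shape was (2,) + inhomogeneous part.
```

```bash
python3 - <<'E'
from h import *
a=cv2.imread('pics/raw_s0.png').astype(int);b=cv2.imread('pics/raw_s11.png').astype(int)
for n,(x,y,w,h) in dict(left=(265,164,66,62),salt=(238,195,20,34),mug=(72,228,50,50),root1=(327,144,30,38),root2=(108,270,35,42),brush=(366,165,28,52),red=(250,118,45,48)).items():
    A=np.float32(a[y:y+h,x:x+w].mean(2));B=np.float32(b[y:y+h,x:x+w].mean(2));print(n,np.abs(A-B).mean(),cv2.phaseCorrelate(A,B))
E
```

```text
left 6.942082 ((-0.6348352319538932, -0.49207348321721156), 0.8794261993478156)
salt 3.5470588 ((-0.08394984177466824, -0.04627709541151859), 0.9811388903194004)
mug 11.225733 ((0.18560344764871672, 0.14937979471407203), 0.8629539856433869)
root1 2.8625731 ((-0.059558998060460056, 0.07451520987273597), 0.9640145595868429)
root2 2.8201814 ((-0.01731269533693336, 0.47509605292546553), 0.9712856027815077)
brush 2.8846154 ((0.024002988804520342, -0.002807518556519284), 1.0051900734136134)
red 3.069753 ((0.560609990483389, -0.06170640513779091), 0.9502097059179235)
```

```bash
python3 -c "
from plant import env
print(env.job_done())"
```

```text
the job is handed in; nothing more can be done
None
```

I tipped and let down both crates in order, left then right; the right one carries the stamp (crate_a) and now sits square against the rail, the left one is within a few mm of where it stood, nothing else I checked moved visibly, and the job is handed in at about 19 s, with no verdict returned.

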